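# Lay up the jam tower and the butter curler for breakfast

### The job

Lay up the breakfast things: on the burnt ring in the middle of the wooden breakfast board build a tower from the bottom up - first the shallow open steel jar holder, then the tall jam jar standing in it (set the glass down gently), then the small lidded sugar pot centred on the jar's lid, all upright. Also lay the butter curler lengthwise along the middle of the white butter slab, and leave the squat mustard jar and the egg cup where they stand.

Things in the scene. Friction and masses are not known exactly. Their poses are not given: they have to be found in the camera images.
- board: (All sizes here and below are in mm.) The breakfast board: a fixed flat slab of light wood, 130 (x) by 200 (y) by 15 thick, lying on the table, with a burnt dark ring of 82 diameter at its middle (flush, only a mark). Origin at the centre of its underside, so its top is 15 above the origin and the ring is centred over it; z up. Turned up to 0.2 rad about the vertical.
- slab: The butter slab: a fixed plain white ceramic plate with a flat top and no rim, 76 (x) by 200 (y, its length) by 12 thick. Origin at the centre of its underside, top 12 above it; z up.
- holder_mid (a point): The jar holder: a loose shallow round open cup of stainless steel, 66 outer diameter, 22 high, wall 3, floor 3 thick (bore 60, so the jam jar has 5 to spare all round), about 110 g, open side up. This point is on its axis half-way up, 11 above its underside; z up.
- jar_mid (a point): The jam jar: the tall screwed-shut amber glass jar with a flat steel lid and a paper label, straight body 50 diameter up to 66, lid 49 diameter, 84 high over all, about 260 g. This point is on its axis half-way up, 42 above its underside; z up. Standing in the holder on the board its underside is 3 above the holder's underside.
- pot_mid (a point): The sugar pot: the small straight stainless steel pot with a lid and a little black knob, body 44 diameter (lid 45), 36 high to the lid's top, the knob 13 higher, about 120 g, flat underside. This point is on its axis 18 above its underside; z up.
- curler_mid (a point): The butter curler: a loose stainless tool lying flat; a straight handle 16 wide (x), 96 long (y), 14 thick (z), and beyond its +y end a thin shaft with a small curled hook that reaches 92 from this point and 25 above the table. About 70 g, balancing 5 to 8 from this point towards the hook. This point is the middle of the handle, 7 above its underside; z up, y along the tool towards the hook. Which way the hook points on the slab does not matter.
- mustard: Bystander, to be left: the squat round mustard jar, clear glass with a wide white lid, 63 diameter, 48 high, loose. Origin at the centre of its underside.
- eggcup: Bystander, to be left: a white ceramic egg cup on a foot, 50 diameter at the rim, 42 at the foot, 56 high, loose. Origin at the centre of its underside.
There are look-alikes about, which are no part of the job. Leave any pink or yellow look-alike of the part that bears pot_mid alone.

How it is judged (in metres and radians):
On the way, in this order (a step that is already met when the one before it is completed fails the run):
1. the jar holder stands on the ring of the board, let go (horizontal distance between holder_mid and board below 0.012 m and z of holder_mid in the frame of board between 0.022 and 0.03 m and angle between holder_mid's own z axis and vertical below 0.1 rad and contact force between the fingers and holder below 0.2 N and linear speed of holder below 0.03 m/s), for 0.2 s.
2. the jam jar stands in the holder on the board, let go (horizontal distance between holder_mid and board below 0.012 m and z of holder_mid in the frame of board between 0.022 and 0.03 m and angle between holder_mid's own z axis and vertical below 0.1 rad and horizontal distance between jar_mid and holder_mid below 0.008 m and z of jar_mid in the frame of holder_mid between 0.03 and 0.038 m and angle between jar_mid's own z axis and vertical below 0.12 rad and contact force between the fingers and jar below 0.2 N and linear speed of jar below 0.03 m/s), for 0.2 s.
3. the sugar pot stands on the jam jar's lid, let go (horizontal distance between holder_mid and board below 0.012 m and z of holder_mid in the frame of board between 0.022 and 0.03 m and angle between holder_mid's own z axis and vertical below 0.1 rad and horizontal distance between jar_mid and holder_mid below 0.008 m and z of jar_mid in the frame of holder_mid between 0.03 and 0.038 m and angle between each of jar_mid, pot_mid's own z axis and vertical below 0.12 rad and horizontal distance between pot_mid and jar_mid below 0.01 m and z of pot_mid in the frame of jar_mid between 0.056 and 0.064 m and contact force between the fingers and pot below 0.2 N and linear speed of pot below 0.03 m/s), for 0.2 s.
At the end, for the whole second after the job is handed in: Upright and at rest: holder on the board within 12 mm of its middle; jam jar on the holder's floor within 8 mm of its axis; sugar pot on the jar's lid within 10 mm; curler flat on the slab, handle's middle within 15 mm across and 30 mm along of its middle, within 0.2 rad of its length (horizontal distance between holder_mid and board below 0.012 m and z of holder_mid in the frame of board between 0.022 and 0.03 m and angle between holder_mid's own z axis and vertical below 0.1 rad and horizontal distance between jar_mid and holder_mid below 0.008 m and z of jar_mid in the frame of holder_mid between 0.03 and 0.038 m and angle between each of jar_mid, pot_mid's own z axis and vertical below 0.12 rad and horizontal distance between pot_mid and jar_mid below 0.01 m and z of pot_mid in the frame of jar_mid between 0.056 and 0.064 m and x of curler_mid in the frame of slab between -0.015 and 0.015 m and y of curler_mid in the frame of slab between -0.03 and 0.03 m and z of curler_mid in the frame of slab between 0.015 and 0.023 m and angle between the y axis of curler_mid and the y axis of slab, either way round below 0.2 rad and angle between curler_mid's own z axis and vertical below 0.15 rad and linear speed of each of holder, jar, pot, curler below 0.02 m/s); the robot touches nothing.
It fails at once if the mustard jar or the egg cup is moved by more than 30 mm or tipped over (distance of any of mustard, eggcup from where it was at the start of the episode above 0.03 m or angle between any of mustard, eggcup's own z axis and vertical above 0.6 rad).
It fails at once if the jam jar is banged down into the holder (more than 80 N) (contact force between jar and holder above 80 N).
It fails at once if the jam jar is tipped over (angle between jar_mid's own z axis and vertical above 0.8 rad).
It also fails if it takes over 128 s, if anything falls off the work surface, if the arm or the gripper's body presses on something with over 40 N, if the wrist force passes 120 N, or if a joint passes its speed limit or range.

### The arm

A 6-joint arm with a two-finger parallel gripper is mounted at the origin on the work surface. World frame = base frame: x ahead of the robot, y to its left, z up, the work surface at z = 0. Lengths are in mm, angles in rad, forces in N, time in s.
With the tool pointing down it reaches from about 300 to 750 mm from the base axis. Payload 8.5 kg.
Tool frame: the origin (TCP) lies midway between the tips of the shut fingers; the grasp point (between the pads) lies 19 mm behind it; z points along the fingers, y is the direction in which the jaws open and shut (so a half turn about z gives the same grasp; the last joint's range is limited). The gripper opens to 88 mm and grips with 3 to 60 N. Pads are 18 mm wide; open, the fingers measure 123 mm over their backs; the gripper's body (75 mm by 187 mm) begins 45 mm behind the grasp point.
Start: joints at [0.892, 0.381, 1.297, -0, 1.464, -0.215], TCP at [246.031, 491.883, 238.748] pointing down, gripper open.
Joint ranges: [-3.11, 3.11], [-0.89, 2.33], [0.22, 2.48], [-1.42, 4.56], [0.17, 2.85], [-2.88, 2.88]. Speed limits (rad/s): [2.39, 2.39, 3.14, 3.14, 3.14, 3.14].

### API

Orientations are given as a rotation vector (axis times angle).
In Python, from station import ctrl gives the robot as it stands.
- The arm moves only by the tool move_arm, never from a script. Its arguments are lists of equal length, an entry for each row: "travel": the shift along the world's x, y, z in units of 40 mm (1.0 is 40 mm), a list of three; "twist": the turn about the world's z in units of 6 degrees (1.0 is 6 degrees); "jaw": the finger opening in mm, from 0 to 88.1. In form: {"travel": [[x, y, z], ...], "twist": [twist, ...], "jaw": [jaw, ...]}. A call has 1 to 12 rows; each row is the pose to reach, as a shift and turn from the pose commanded when the call began; what a row does not reach only later rows make up. A row lasts 1/12 s, in which the tool goes at most 41.7 mm and 7.16 degrees, less where a joint would pass 70% of its speed; a pose out of reach is approached as far as the arm can. A call with a gripper value outside its range is refused whole. The fingers move at their own pace and stop on an object; "grip_force" is the grip in N (left out, the last holds). Time passes only in rows, so rows that repeat a pose let the fingers close. It gives the time, the measured TCP pose, the force and the opening at its end, in the units of the state.
- ctrl.sense(): the state, without advancing time (a new reading comes with each control period).
- ctrl.snapshot(name): name is "scene" or "top" or "wrist"; returns a dict with "image" (384x512x3 uint8, red, green, blue), "fx", "fy", "cx", "cy" (pixels), "origin" and "orientation" of the camera in the world. Camera axes: x right, y down, z forward; pixel columns grow to the right and rows downward; lengths in mm; the calibration is good to about 2 mm. The wrist camera is an equidistant fisheye: a pixel r from the principal point sees the ray r / f radians off the axis. A picture is of the moment at which its call begins. There is no depth.
- ctrl.close_job(): hands the job in, once; it reports no verdict.
Trained networks look in the newest picture that a camera, given by its name, has taken for a name from the list of things; names that differ only in an ending like _2 or _b are one class to them, and where a whole thing is asked for, a point or a joint stands for the part that bears it (a point fixed in the world has none). Each returns a list of dicts, best first, with "conf" (0 to 1); they miss things now and then, are a little off and sometimes report something else, mostly with a low value. They report only what shows in the picture. A call takes as long as a camera call. They do not tell look-alikes from the thing itself.
- ctrl.find_in(camera, label): "xy" ([column, row] as shares, 0 to 1, of the picture: columns of its width, rows of its height, amid what is visible of it).
- ctrl.landmark_of(camera, label): "xy" ([column, row] as shares, 0 to 1, of the picture: columns of its width, rows of its height: a listed point, or the origin of a listed thing).
The state is a dict: "clock": time; "joint_pos": joint angles; "joint_velocities": joint speeds; "joint_efforts": joint torques, N m; "tcp_pos": TCP position; "orientation": TCP orientation; "wrist_force": force on the tool from outside, world axes, zero at the start; "moment": the same for the moment, N m; "opening": finger opening in mm.
Only numpy, scipy, OpenCV 4.12 (cv2) and the standard library are available. Lean on these libraries where they do the work, as an engineer would, in place of code of your own. Each camera call takes 0.05 s, during which the arm holds its last target. There are 200 camera calls.

## Working session

There is one attempt and no reset: what is moved stays moved. The work goes in short steps, Python scripts to look and compute and a tool call to move; the robot and the scene stay as the last step left them, time stands still between calls to the robot, and variables do not carry over. Pictures are saved under pics/ and viewed, about 12 in all and at most 16, crops included, and the job is handed in when it is done.

Besides the shell and the picture viewer there is one more tool, called after "Call:" as a command line: name --pt "numbers of a row" for each row, then --argument value for the rest. move_arm: Moves the arm, as the interface text tells. Its arguments: {"type":"object","properties":{"travel":{"type":"array"},"twist":{"type":"array"},"jaw":{"type":"array"},"grip_force":{"type":"number"}},"required":["travel","twist","jaw"]}

```bash
mkdir -p pics; ls; cat > h.py <<'E'
import numpy as np, cv2, json
from scipy.spatial.transform import Rotation as R
from station import ctrl
def cam(n,save=None):
    s=ctrl.snapshot(n)
    if save: cv2.imwrite('pics/'+save,cv2.cvtColor(s['image'],cv2.COLOR_RGB2BGR))
    return s
def rot(s):
    o=np.array(s['orientation'],float)
    return o if o.shape==(3,3) else R.from_rotvec(o).as_matrix()
def toworld(s,px,z,fish=False):
    u=(px[0]-s['cx'])/s['fx'];v=(px[1]-s['cy'])/s['fy']
    if fish:
        r=np.hypot(u,v);d=np.array([u/r*np.sin(r),v/r*np.sin(r),np.cos(r)]) if r>1e-9 else np.array([0,0,1.])
    else: d=np.array([u,v,1.])
    d=rot(s)@d;o=np.array(s['origin'])
    return o+d*(z-o[2])/d[2]
def topx(s,p,fish=False):
    c=rot(s).T@(np.array(p)-np.array(s['origin']))
    if fish:
        t=np.arctan2(np.hypot(c[0],c[1]),c[2]);k=t/max(np.hypot(c[0],c[1]),1e-9)
        return np.array([s['cx']+s['fx']*c[0]*k,s['cy']+s['fy']*c[1]*k])
    return np.array([s['cx']+s['fx']*c[0]/c[2],s['cy']+s['fy']*c[1]/c[2]])
E
python3 - <<'E'
from h import *
Z=dict(board=0,slab=0,holder_mid=11,jar_mid=42,pot_mid=18,curler_mid=7,mustard=0,eggcup=0)
for n in ['top','scene']:
    s=cam(n,n+'0.png')
    print(n,np.round(s['origin']),np.round(s['orientation'],3),s['fx'],s['cx'],s['cy'])
    for k,z in Z.items():
        for d in ctrl.landmark_of(n,k)[:3]:
            px=np.array(d['xy'])*[512,384]
            print(k,round(d['conf'],2),px.round(1),toworld(s,px,z).round(1))
print(ctrl.sense())
E
```

```text
pics
top [ 378.  -52. 1404.] [-2.157  2.166 -0.128] 480.2379195809469 257.80615980942156 189.3269738182119
board 0.97 [239.8 165.8] [613.3  -1.8   0. ]
slab 0.75 [327.5 154.3] [ 646.8 -262.     0. ]
holder_mid 0.75 [128.  221.9] [448.3 321.6  11. ]
jar_mid 0.51 [294.7 229.4] [ 423.5 -158.5   42. ]
pot_mid 0.72 [344.8 223.7] [ 440.1 -304.9   18. ]
pot_mid 0.67 [344.4 190.1] [ 537.5 -306.3   18. ]
pot_mid 0.62 [322.2 199.8] [ 509.5 -241.2   18. ]
curler_mid 0.55 [147.9 154.8] [646.2 269.3   7. ]
mustard 0.83 [245.2 227.1] [432.3 -17.5   0. ]
eggcup 0.56 [181.8 220.6] [452.  167.6   0. ]
scene [1330.  -35.  602.] [-1.653 -1.616  0.884] 392.1678480592792 255.55921154316337 191.8858960169807
board 0.98 [267.7 230.5] [601.9 -11.3   0. ]
slab 0.88 [160.4 246.2] [ 648.9 -259.9    0. ]
slab 0.33 [158.2 188.4] [ 405.1 -312.6    0. ]
holder_mid 0.66 [389.7 192. ] [467.2 318.5  11. ]
jar_mid 0.61 [209.3 179.9] [ 433.9 -162.4   42. ]
pot_mid 0.86 [154.6 207.8] [ 522.7 -295.8   18. ]
pot_mid 0.78 [160.2 188.1] [ 431.5 -299.    18. ]
pot_mid 0.71 [117.8 195.2] [ 461.2 -406.8   18. ]
curler_mid 0.81 [384.2 231.7] [624.9 260.    7. ]
mustard 0.62 [267.7 192.6] [439.8  -5.4   0. ]
eggcup 0.55 [330.5 192.2] [445.1 165.6   0. ]
{'clock': 0.9, 'joint_pos': array([ 8.91699666e-01,  3.80639734e-01,  1.29741101e+00, -3.52710638e-06,
        1.46359612e+00, -2.15301990e-01]), 'joint_velocities': array([-3.73937189e-04, -5.24978884e-04, -1.59325792e-04, -1.95468875e-05,
        1.80104134e-03,  2.70384213e-05]), 'joint_efforts': array([-1.86322002e-03, -4.37809324e+01, -2.24724376e+01,  7.12223444e-02,
        3.14497005e-02,  6.32733162e-06]), 'tcp_pos': array([246.03274655, 491.8832838 , 238.72333382]), 'orientation': array([-7.22009671e-01, -3.05747919e+00,  7.91615631e-05]), 'wrist_force': array([ 0.66882539, -0.33711878,  0.93950239]), 'moment': array([-0.04749768,  0.05327017,  0.01970247]), 'opening': 87.9851087488578}
```

```bash
cd pics; python3 -c "
import cv2
a=cv2.imread('top0.png')[110:280,90:410];cv2.imwrite('t1.png',cv2.resize(a,(800,425),interpolation=cv2.INTER_CUBIC))
a=cv2.imread('scene0.png')[130:300,80:440];cv2.imwrite('s1.png',cv2.resize(a,(800,378),interpolation=cv2.INTER_CUBIC))"
```

```text
(no output)
```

View pics/t1.png

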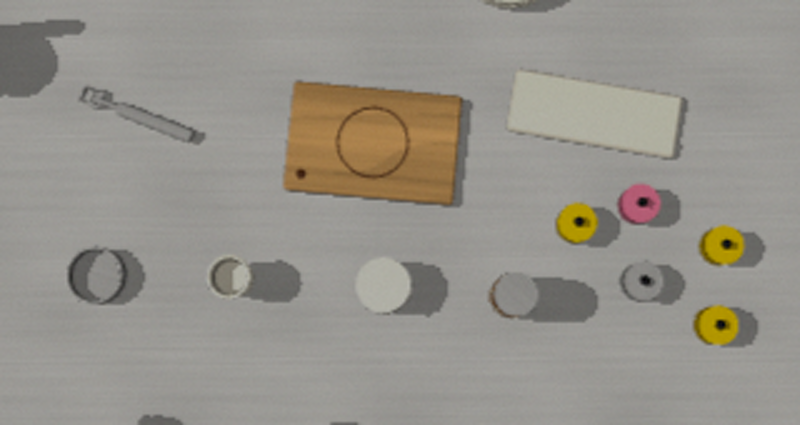

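View pics/s1.png

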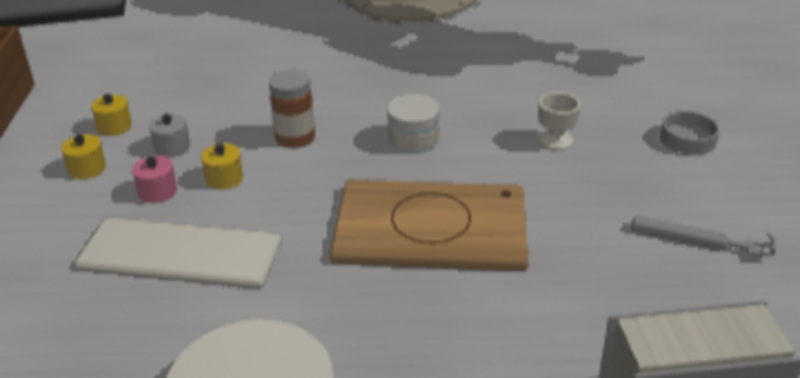

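The top crop shows the board with its ring at (373,143), the slab at (596,113) and the curler at (145,115). The holder is at (98,275), the egg cup at (230,275), the mustard jar at (383,285) and the jam jar at (515,293). The grey sugar pot is at (643,282), among the yellow and pink ones. I'll check the outer parts of the picture for obstacles and take a wrist picture.

```bash
python3 - <<'E'
from h import *
s=cam('top'); 
a=cv2.cvtColor(s['image'],cv2.COLOR_RGB2BGR); cv2.imwrite('pics/t2.png',cv2.resize(a,(800,600)))
hsv=cv2.cvtColor(a,cv2.COLOR_BGR2HSV)
def show(n,m,z,roi):
    x0,y0,x1,y1=roi; mm=np.zeros_like(m);mm[y0:y1,x0:x1]=m[y0:y1,x0:x1]
    c=max(cv2.findContours(mm,cv2.RETR_EXTERNAL,cv2.CHAIN_APPROX_NONE)[0],key=cv2.contourArea)
    (cx,cy),wh,an=cv2.minAreaRect(c); b=cv2.boxPoints(((cx,cy),wh,an))
    w=[toworld(s,p,z)[:2] for p in b]; e=[w[1]-w[0],w[2]-w[1]]
    print(n,(round(cx,1),round(cy,1)),toworld(s,(cx,cy),z).round(1),[(round(np.hypot(*v),1),round(np.degrees(np.arctan2(v[1],v[0])),1)) for v in e])
wood=((hsv[...,0]<25)&(hsv[...,1]>80)).astype(np.uint8)*255
show('board',wood,15,(195,130,290,200))
white=((hsv[...,2]>165)).astype(np.uint8)*255
show('slab',white,12,(285,130,370,180))
g=cv2.cvtColor(a,cv2.COLOR_BGR2GRAY)
dark=((wood>0)&(g<95)).astype(np.uint8)*255
show('ring',dark,15,(220,145,260,190))
show('mustard',white,48,(225,205,265,240))
E
```

```text
board (238.6, 166.8) [607.9   1.2  15. ] [(np.float64(128.8), np.float64(-4.6)), (np.float64(200.2), np.float64(-95.5))]
slab (327.0, 154.8) [ 642.9 -258.8   12. ] [(np.float64(69.5), np.float64(-10.2)), (np.float64(195.8), np.float64(-100.1))]
ring (238.3, 174.7) [584.4   2.   15. ] [(np.float64(36.8), np.float64(-1.9)), (np.float64(79.4), np.float64(-92.4))]
mustard (242.6, 223.6) [440.4 -11.4  48. ] [(np.float64(58.7), np.float64(-68.4)), (np.float64(59.7), np.float64(-158.4))]
```

View pics/t2.png

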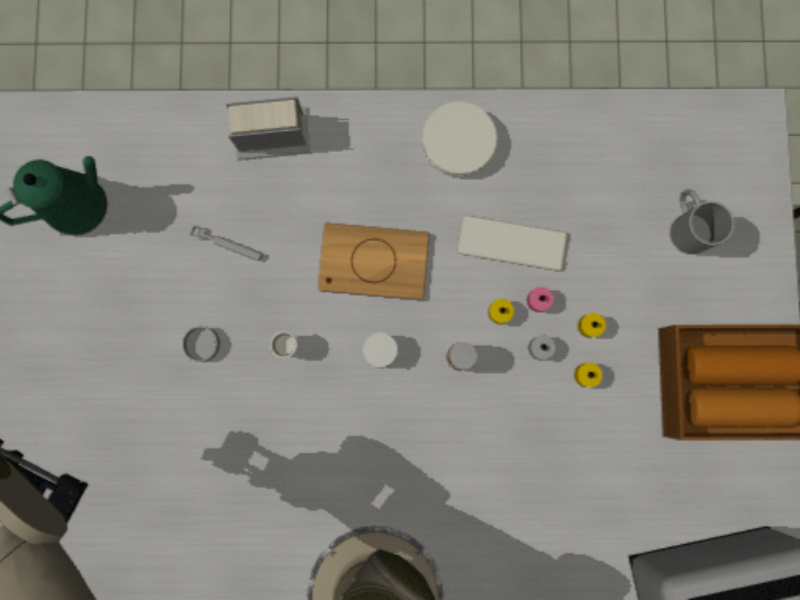

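Call:
move_arm --pt "9.9 -5.6 -1" --pt "9.9 -5.6 -1" --pt "9.9 -5.6 -1" --pt "9.9 -5.6 -1" --pt "9.9 -5.6 -1" --pt "9.9 -5.6 -1" --pt "9.9 -5.6 -1" --pt "9.9 -5.6 -1" --pt "9.9 -5.6 -1" --pt "9.9 -5.6 -1" --pt "9.9 -5.6 -1" --pt "9.9 -5.6 -1" --twist '[-14.4,-14.4,-14.4,-14.4,-14.4,-14.4,-14.4,-14.4,-14.4,-14.4,-14.4,-14.4]' --jaw '[60,60,60,60,60,60,60,60,60,60,60,60]' --grip_force 25

```text
clock: 1.95
tcp_pos: [646.8, 262.9, 196.2]
orientation: [2.622, 1.729, -0.002]
wrist_force: [1.1, -0.3, -0.4]
opening: 60.1
```

```bash
cat >> h.py <<'E'
def st():
    s=ctrl.sense(); Y=R.from_rotvec(s['orientation']).as_matrix()[:,1]
    print('t',round(s['clock'],2),'tcp',np.round(s['tcp_pos'],1),'jaw axis deg',round(np.degrees(np.arctan2(Y[1],Y[0])),1),'F',np.round(s['wrist_force'],1),'open',round(s['opening'],1),'j6',round(s['joint_pos'][5],2))
def wl(s,items):
    for k,z in items:
        for d in ctrl.landmark_of('wrist',k)[:2]:
            px=np.array(d['xy'])*[512,384]; print(k,round(d['conf'],2),px.round(1),toworld(s,px,z,True).round(1))
def mosaic(s,c,z,half,name=None,px=400):
    "rectified overhead view of plane z about c; pixel (i,j): x=c0+half-2half*i/px, y=c1+half-2half*j/px"
    j,i=np.meshgrid(np.arange(px),np.arange(px)); k=2*half/px
    P=np.stack([c[0]+half-k*i,c[1]+half-k*j,np.full(i.shape,float(z))],-1)-np.array(s['origin'])
    C=P@rot(s); r=np.hypot(C[...,0],C[...,1]); t=np.arctan2(r,C[...,2])/np.maximum(r,1e-9)
    m=cv2.remap(s['image'],(s['cx']+s['fx']*C[...,0]*t).astype(np.float32),(s['cy']+s['fy']*C[...,1]*t).astype(np.float32),cv2.INTER_LINEAR)
    m=cv2.cvtColor(m,cv2.COLOR_RGB2BGR)
    if name: cv2.imwrite('pics/'+name,m)
    return m
E
python3 - <<'E'
from h import *
s=cam('wrist','w1.png');st()
print(np.round(s['origin']),s['fx'],s['cx'],s['cy'],rot(s).round(2).tolist())
wl(s,[('curler_mid',7),('board',0),('holder_mid',11)])
mosaic(s,(650,275),7,120,'w1r.png')
E
```

```text
t 2.0 tcp [644.5 265.1 196.7] jaw axis deg -23.6 F [-0.4  0.6 -0.1] open 60.0 j6 0.63
[679. 337. 343.] 297.3186396354542 253.37496910917233 192.54479936514724 [[0.92, -0.37, -0.12], [-0.39, -0.87, -0.29], [-0.0, 0.31, -0.95]]
curler_mid 0.91 [244.7 175.8] [633.9 258.3   7. ]
board 0.85 [299.6 326.3] [613.8   1.7   0. ]
holder_mid 0.98 [ 93.7 185.8] [449.3 326.4  11. ]
```

View pics/w1r.png

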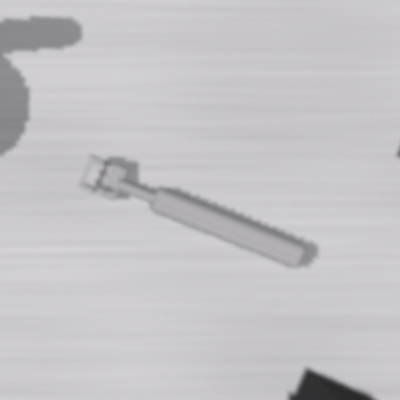

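The wrist view, rectified, shows the curler handle running from (154,200) to (303,257). That puts its middle at (633.5,258) and it points at 69°. The length comes out at 95.7 mm, as it should.

Call:
move_arm --pt "-0.16 -0.11 -1" --pt "-0.16 -0.11 -2" --pt "-0.16 -0.11 -3" --pt "-0.16 -0.11 -3.7" --pt "-0.16 -0.11 -4.2" --pt "-0.16 -0.11 -4.6" --pt "-0.16 -0.11 -4.8" --pt "-0.16 -0.11 -4.88" --pt "-0.16 -0.11 -4.88" --pt "-0.16 -0.11 -4.88" --pt "-0.16 -0.11 -4.88" --pt "-0.16 -0.11 -4.88" --twist '[0.4,0.4,0.4,0.4,0.4,0.4,0.4,0.4,0.4,0.4,0.4,0.4]' --jaw '[60,60,60,60,60,60,60,60,60,60,8,8]' --grip_force 25

```text
clock: 3.15
tcp_pos: [636.1, 263.7, 4.7]
orientation: [2.574, 1.799, 0.003]
wrist_force: [0.0, 0.8, -0.8]
opening: 48.8
```

Call:
move_arm --pt "0 0 0" --pt "0 0 0" --pt "0 0 0" --pt "0 0 0" --pt "0 0 0" --pt "0 0 0.3" --pt "0 0 0.8" --pt "0 0 1.5" --pt "0 0 2.2" --pt "0 0 2.5" --pt "0 0 2.5" --pt "0 0 2.5" --twist '[0,0,0,0,0,0,0,0,0,0,0,0]' --jaw '[8,8,8,8,8,8,8,8,8,8,8,8]'

```text
clock: 4.15
tcp_pos: [635.4, 263.4, 103.3]
orientation: [-2.575, -1.799, 0.0]
wrist_force: [0.3, 0.3, -1.1]
opening: 15.9
```

```bash
python3 - <<'E'
from h import *
s=cam('wrist','w2.png');st()
wl(s,[('curler_mid',107)])
E
```

```text
t 4.2 tcp [635.  263.3 102.1] jaw axis deg -20.1 F [ 0.2 -0.2 -1.4] open 16.0 j6 0.57
```

Call:
move_arm --pt "0.02 -0.4 0.4" --pt "0.05 -1.2 0.8" --pt "0.08 -2.2 1.2" --pt "0.1 -3.2 1.2" --pt "0.12 -4.2 1.2" --pt "0.15 -5.2 1.2" --pt "0.17 -6.2 1.2" --pt "0.2 -7.2 1.2" --pt "0.2 -8.2 1.2" --pt "0.22 -9.2 1.2" --pt "0.24 -10.2 1.2" --pt "0.24 -11.2 1.2" --twist '[0.2,0.5,0.8,1.1,1.4,1.7,1.9,1.9,1.9,1.9,1.9,1.9]' --jaw '[8,8,8,8,8,8,8,8,8,8,8,8]'

```text
clock: 5.25
tcp_pos: [644.5, -186.3, 149.6]
orientation: [-2.382, -2.044, 0.002]
wrist_force: [1.3, -0.1, 0.6]
opening: 15.6
```

Call:
move_arm --pt "0 -0.8 0" --pt "0 -1.4 0" --pt "0 -1.74 0" --pt "0 -1.74 0" --pt "0 -1.74 0" --pt "0 -1.74 0" --twist '[0,0,0,0,0,0]' --jaw '[8,8,8,8,8,8]'

```text
clock: 5.75
tcp_pos: [645.3, -252.3, 151.0]
orientation: [-2.381, -2.047, 0.0]
wrist_force: [0.1, 0.4, -0.6]
opening: 15.8
```

```bash
python3 - <<'E'
from h import *
s=cam('wrist','w3.png');st(); print(np.round(s['origin']))
wl(s,[('slab',0),('board',0),('pot_mid',18),('jar_mid',42)])
mosaic(s,(620,-230),12,180,'w3r.png',450)
E
```

```text
t 5.8 tcp [ 645.5 -252.2  151.4] jaw axis deg -8.6 F [-0.9  0.6  0.1] open 15.6 j6 -0.39
[ 658. -173.  298.]
slab 0.9 [252.2 184.1] [ 642.9 -259.7    0. ]
pot_mid 0.96 [ 85.7 302.9] [ 391.6 -386.7   18. ]
pot_mid 0.83 [ 95.6 250.8] [ 445.3 -307.7   18. ]
jar_mid 0.63 [ 31.2 135.2] [ 421.4 -157.    42. ]
```

View pics/w3r.png

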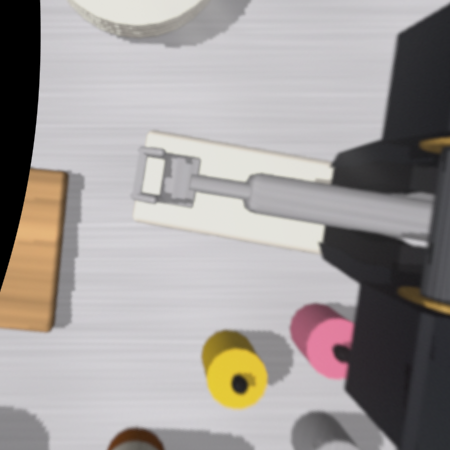

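Call:
move_arm --pt "-0.04 0 -0.5" --pt "-0.04 0 -1.2" --pt "-0.04 0 -2" --pt "-0.04 0 -2.6" --pt "-0.04 0 -3" --pt "-0.04 0 -3.2" --pt "-0.04 0 -3.3" --pt "-0.04 0 -3.36" --pt "-0.04 0 -3.38" --pt "-0.04 0 -3.38" --pt "-0.04 0 -3.38" --pt "-0.04 0 -3.38" --twist '[0,0,0,0,0,0,0,0,0,0,0,0]' --jaw '[8,8,8,8,8,8,8,8,8,8,20,30]'

```text
clock: 7.0
tcp_pos: [644.0, -254.4, 17.3]
orientation: [2.383, 2.045, 0.001]
wrist_force: [0.6, 0.3, 0.7]
opening: 24.7
```

Call:
move_arm --pt "0 0 0" --pt "0 0 0" --pt "0 0 0" --pt "0 0 0.3" --pt "0 0 1" --pt "0 0 2" --pt "0 0 3" --pt "0 0 4" --pt "0 0 4.5" --pt "0 0 4.5" --pt "0 0 4.5" --twist '[0,0,0,0,0,0,0,0,0,0,0]' --jaw '[35,35,35,35,50,70,88,88,88,88,88]'

```text
clock: 7.92
tcp_pos: [643.7, -254.2, 198.0]
orientation: [2.382, 2.045, 0.001]
wrist_force: [0.2, -0.4, -0.1]
opening: 79.4
```

```bash
python3 - <<'E'
from h import *
s=cam('wrist','w4.png');st()
wl(s,[('slab',0),('curler_mid',19),('pot_mid',18),('jar_mid',42)])
mosaic(s,(600,-230),12,160,'w4r.png',400)
E
```

```text
t 7.97 tcp [ 643.3 -253.9  196. ] jaw axis deg -8.7 F [-0.6  0.2 -1.1] open 83.4 j6 -0.39
slab 0.7 [252.6 166.4] [ 643.3 -254.     0. ]
curler_mid 0.95 [253.8 173.7] [ 644.  -258.2   19. ]
curler_mid 0.61 [253.9 169.5] [ 644.9 -253.4   19. ]
pot_mid 0.92 [108.4 232.5] [ 440.9 -306.7   18. ]
pot_mid 0.85 [168.9 225.6] [ 529.9 -307.5   18. ]
jar_mid 0.69 [ 58.9 127. ] [ 426.9 -157.6   42. ]
```

View pics/w4r.png

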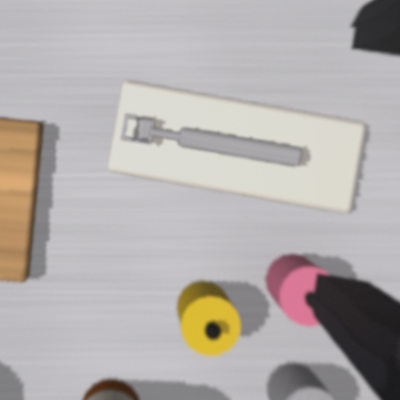

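The curler lies centred along the slab: handle middle at (241,147), slab centre at (237,146). Next is the holder.

Call:
move_arm --pt "-0.3 0.9 0" --pt "-0.6 1.8 0" --pt "-0.9 2.7 0" --pt "-1.2 3.6 0" --pt "-1.5 4.5 0" --pt "-1.8 5.4 0" --pt "-2.1 6.3 0" --pt "-2.4 7.2 0" --pt "-2.7 8.1 0" --pt "-3 9 0" --pt "-3.3 9.9 0" --pt "-3.6 10.8 0" --twist '[0,0,0,0,0,0,0,0,0,0,0,0]' --jaw '[88,88,88,88,88,88,88,88,88,88,88,88]'

```text
clock: 9.17
tcp_pos: [498.5, 179.4, 195.8]
orientation: [-2.384, -2.045, 0.002]
wrist_force: [0.5, -0.3, -0.3]
opening: 88.1
```

Call:
move_arm --pt "-0.4 0.9 0" --pt "-0.8 1.8 0" --pt "-1.1 2.7 0" --pt "-1.27 3.63 0" --pt "-1.27 3.63 0" --pt "-1.27 3.63 0" --pt "-1.27 3.63 0" --twist '[0,0,0,0,0,0,0]' --jaw '[88,88,88,88,88,88,88]'

```text
clock: 9.75
tcp_pos: [448.8, 322.6, 195.7]
orientation: [-2.384, -2.046, 0.002]
wrist_force: [0.6, -0.3, -1.3]
opening: 87.9
```

```bash
python3 - <<'E'
from h import *
s=cam('wrist','w5.png');st()
wl(s,[('holder_mid',11),('eggcup',0)])
mosaic(s,(449,323),22,60,'w5r.png',400)
E
```

```text
t 9.8 tcp [449.1 322.1 195.9] jaw axis deg -8.8 F [-0.4 -0.7 -0.9] open 88.0 j6 0.56
holder_mid 0.6 [258.5 168.1] [454.6 322.9  11. ]
eggcup 0.59 [270.  277.5] [447.7 165.3   0. ]
```

View pics/w5r.png

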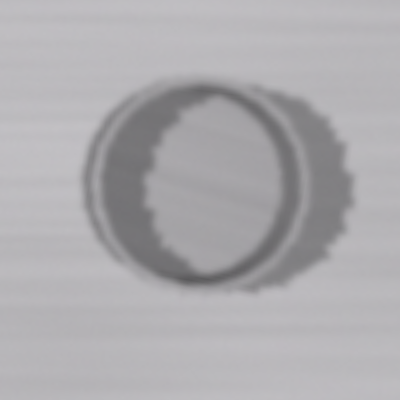

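The holder's rim circle is centred at (202,183) in the crop, which is (454,322.5) in the world. It measures about 65 mm across, matching the 66 given.

Call:
move_arm --pt "0.13 -0.02 -1" --pt "0.13 -0.02 -2" --pt "0.13 -0.02 -3" --pt "0.13 -0.02 -3.7" --pt "0.13 -0.02 -4.2" --pt "0.13 -0.02 -4.5" --pt "0.13 -0.02 -4.7" --pt "0.13 -0.02 -4.78" --pt "0.13 -0.02 -4.78" --pt "0.13 -0.02 -4.78" --pt "0.13 -0.02 -4.78" --pt "0.13 -0.02 -4.78" --twist '[0,0,0,0,0,0,0,0,0,0,0,0]' --jaw '[88,88,88,88,88,88,88,88,88,75,60,60]' --grip_force 25

```text
clock: 10.9
tcp_pos: [454.4, 322.4, 6.0]
orientation: [2.383, 2.046, 0.002]
wrist_force: [-0.6, 0.4, 0.5]
opening: 70.2
```

Call:
move_arm --pt "0 0 0" --pt "0 0 0" --pt "0 0 0" --pt "0 0 0" --pt "0 0 0.2" --pt "0 0 0.7" --pt "0 0 1.4" --pt "0 0 2.1" --pt "0 0 2.5" --pt "0 0 2.5" --twist '[0,0,0,0,0,0,0,0,0,0]' --jaw '[60,60,60,60,60,60,60,60,60,60]'

```text
clock: 11.73
tcp_pos: [455.3, 322.9, 108.8]
orientation: [2.382, 2.045, 0.01]
wrist_force: [-0.5, 0.4, -0.2]
opening: 65.4
```

```bash
python3 - <<'E'
from h import *
s=cam('wrist','w6.png');st()
wl(s,[('holder_mid',107),('board',0)])
E
```

```text
t 11.78 tcp [454.4 322.5 106.5] jaw axis deg -8.7 F [-0.1 -1.1 -1.5] open 65.4 j6 0.56
holder_mid 0.91 [250.9 253.2] [453.3 318.5 107. ]
```

Call:
move_arm --pt "0.2 -0.4 0.4" --pt "0.55 -1.1 0.8" --pt "0.95 -2 1" --pt "1.35 -2.9 1" --pt "1.8 -3.8 1" --pt "2.2 -4.7 1" --pt "2.65 -5.6 1" --pt "3.1 -6.5 1" --pt "3.5 -7.2 1" --pt "3.75 -7.8 1" --pt "3.85 -8.03 1" --pt "3.85 -8.03 1" --twist '[0,0,0,0,0,0,0,0,0,0,0,0]' --jaw '[60,60,60,60,60,60,60,60,60,60,60,60]'

```text
clock: 12.88
tcp_pos: [608.1, -0.7, 143.2]
orientation: [-2.385, -2.042, 0.003]
wrist_force: [0.7, 0.1, -1.1]
opening: 65.3
```

Call:
move_arm --pt "0 0 0" --pt "0 0 0" --twist '[0,0]' --jaw '[60,60]'

```text
clock: 13.05
tcp_pos: [607.2, 2.6, 144.6]
orientation: [-2.381, -2.047, 0.001]
wrist_force: [0.3, -0.0, -0.7]
opening: 65.2
```

```bash
python3 - <<'E'
from h import *
s=cam('wrist','w7.png');st()
wl(s,[('board',0),('holder_mid',148)])
mosaic(s,(608,0),15,120,'w7r.png',400)
s=cam('top')
for d in ctrl.landmark_of('top','holder_mid')[:2]:
    px=np.array(d['xy'])*[512,384]; print(d['conf'],toworld(s,px,150))
E
```

```text
t 13.1 tcp [607.4   2.7 144.9] jaw axis deg -8.6 F [ 0.4 -0.  -0.9] open 65.3 j6 -0.04
board 0.92 [258.  179.8] [611.5   0.7   0. ]
holder_mid 0.82 [249.  252.3] [604.8   1.8 148. ]
```

View pics/w7r.png

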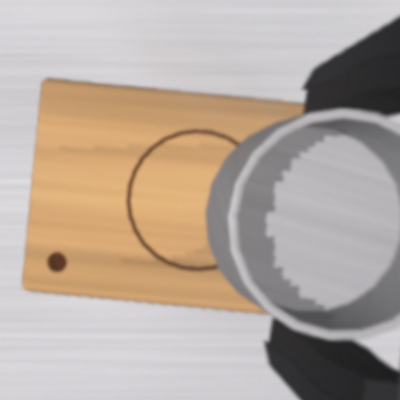

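The ring spans columns 127 to about 264 and rows 130–270, so its centre is at (608,2.5). That agrees with the top view, so I'll place the holder.

Call:
move_arm --pt "0.02 0.02 -0.5" --pt "0.02 0.02 -1.2" --pt "0.02 0.02 -1.9" --pt "0.02 0.02 -2.4" --pt "0.02 0.02 -2.8" --pt "0.02 0.02 -3" --pt "0.02 0.02 -3.08" --pt "0.02 0.02 -3.11" --pt "0.02 0.02 -3.12" --pt "0.02 0.02 -3.12" --pt "0.02 0.02 -3.12" --pt "0.02 0.02 -3.12" --twist '[0,0,0,0,0,0,0,0,0,0,0,0]' --jaw '[60,60,60,60,60,60,60,60,60,60,70,88]'

```text
clock: 14.3
tcp_pos: [609.2, 1.8, 21.1]
orientation: [2.383, 2.045, 0.002]
wrist_force: [-0.4, 0.0, -0.4]
opening: 74.9
```

Call:
move_arm --pt "0 0 0" --pt "0 0 0" --pt "0 0 0" --pt "0 0 0.3" --pt "0 0 1" --pt "0 0 2" --pt "0 0 3" --pt "0 0 4" --pt "0 0 4.4" --pt "0 0 4.4" --pt "0 0 4.4" --twist '[0,0,0,0,0,0,0,0,0,0,0]' --jaw '[88,88,88,88,88,88,88,88,88,88,88]'

```text
clock: 15.22
tcp_pos: [608.8, 1.9, 196.7]
orientation: [2.383, 2.046, 0.001]
wrist_force: [-0.2, -0.3, -1.3]
opening: 88.0
```

```bash
python3 - <<'E'
from h import *
s=cam('wrist','w8.png');st()
wl(s,[('board',0),('holder_mid',26)])
mosaic(s,(608,2),37,60,'w8r.png',400)
E
```

```text
t 15.27 tcp [608.3   2.  195.3] jaw axis deg -8.7 F [-0.1  0.1 -0.2] open 87.9 j6 -0.04
board 0.69 [305.9 335.2] [ 651.3 -282.3    0. ]
holder_mid 0.64 [252.8 171.6] [608.5   2.6  26. ]
```

View pics/w8r.png

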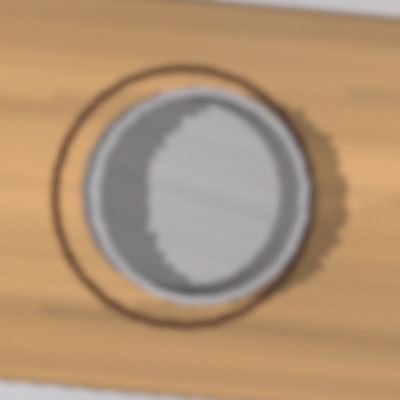

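The holder's rim is centred at (199.5,195), i.e. (609,2), which is about 1 mm from the ring's centre. Next is the jar.

Call:
move_arm --pt "-0.6 -0.5 0.2" --pt "-1.3 -1.1 0.2" --pt "-2 -1.7 0.2" --pt "-2.7 -2.3 0.2" --pt "-3.4 -2.9 0.2" --pt "-4 -3.5 0.2" --pt "-4.5 -3.9 0.2" --pt "-4.6 -4 0.2" --pt "-4.6 -4 0.2" --pt "-4.6 -4 0.2" --twist '[0,0,0,0,0,0,0,0,0,0]' --jaw '[88,88,88,88,88,88,88,88,88,88]'

```text
clock: 16.2
tcp_pos: [425.1, -157.9, 203.8]
orientation: [-2.384, -2.045, -0.0]
wrist_force: [0.4, -0.3, -0.5]
opening: 88.0
```

```bash
python3 - <<'E'
from h import *
s=cam('wrist','w9.png');st();print(np.round(s['origin']))
wl(s,[('jar_mid',42),('pot_mid',18),('mustard',0)])
mosaic(s,(425,-160),84,60,'w9r.png',400)
E
```

```text
t 16.25 tcp [ 425.4 -157.6  203.9] jaw axis deg -8.7 F [ 0.6  0.4 -0.4] open 88.4 j6 -0.47
[438. -78. 351.]
jar_mid 0.72 [258.  174.1] [ 430.  -158.3   42. ]
pot_mid 0.87 [257.1 322.9] [ 395.1 -388.6   18. ]
pot_mid 0.74 [285.6 276.6] [ 445.4 -309.9   18. ]
mustard 0.78 [247.7  43.7] [440.8 -12.5   0. ]
```

View pics/w9r.png

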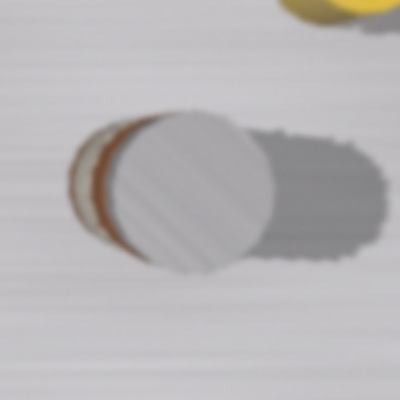

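Call:
move_arm --pt "0.08 0 -1" --pt "0.08 0 -2" --pt "0.08 0 -2.8" --pt "0.08 0 -3.5" --pt "0.08 0 -4" --pt "0.08 0 -4.2" --pt "0.08 0 -4.28" --pt "0.08 0 -4.28" --pt "0.08 0 -4.28" --pt "0.08 0 -4.28" --pt "0.08 0 -4.28" --pt "0.08 0 -4.28" --twist '[0,0,0,0,0,0,0,0,0,0,0,0]' --jaw '[88,88,88,88,88,88,88,88,75,65,55,45]' --grip_force 30

```text
clock: 17.4
tcp_pos: [428.3, -158.3, 33.8]
orientation: [2.383, 2.045, 0.001]
wrist_force: [0.1, 0.5, 0.4]
opening: 63.2
```

Call:
move_arm --pt "0 0 0" --pt "0 0 0" --pt "0 0 0" --pt "0 0 0" --pt "0 0 0.1" --pt "0 0 0.5" --pt "0 0 1" --pt "0 0 1.7" --pt "0 0 2.2" --pt "0 0 2.5" --pt "0 0 2.5" --twist '[0,0,0,0,0,0,0,0,0,0,0]' --jaw '[45,45,45,45,45,45,45,45,45,45,45]'

```text
clock: 18.32
tcp_pos: [428.8, -158.6, 135.3]
orientation: [2.381, 2.044, 0.002]
wrist_force: [0.4, -0.4, -2.0]
opening: 48.6
```

```bash
python3 - <<'E'
from h import *
s=cam('wrist','w10.png');st()
wl(s,[('jar_mid',142)])
# lid centre in this view at z=184
m=mosaic(s,(428,-158),184,50,'w10r.png',400)
E
```

```text
t 18.37 tcp [ 428.2 -158.2  133.8] jaw axis deg -8.7 F [-0.9  0.2 -1.9] open 48.6 j6 -0.46
```

View pics/w10r.png

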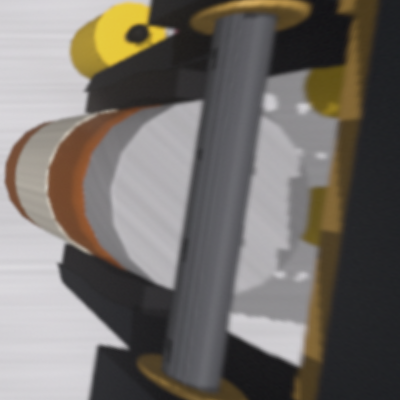

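Call:
move_arm --pt "0.2 0.18 0.1" --pt "0.6 0.53 0.2" --pt "1.15 1.02 0.2" --pt "1.75 1.55 0.2" --pt "2.35 2.1 0.2" --pt "2.95 2.6 0.2" --pt "3.5 3.1 0.2" --pt "4 3.55 0.2" --pt "4.35 3.85 0.2" --pt "4.52 4.02 0.2" --pt "4.52 4.02 0.2" --pt "4.52 4.02 0.2" --twist '[0,0,0,0,0,0,0,0,0,0,0,0]' --jaw '[45,45,45,45,45,45,45,45,45,45,45,45]'

```text
clock: 19.42
tcp_pos: [608.3, 2.9, 140.3]
orientation: [-2.382, -2.046, 0.002]
wrist_force: [-1.3, 0.6, -2.0]
opening: 48.9
```

Call:
move_arm --pt "0 0 -0.2" --pt "0 0 -0.5" --pt "0 0 -0.9" --pt "0 0 -1.1" --pt "0 0 -1.1" --pt "0 0 -1.1" --twist '[0,0,0,0,0,0]' --jaw '[45,45,45,45,45,45]'

```text
clock: 19.92
tcp_pos: [608.5, 2.2, 97.0]
orientation: [-2.384, -2.045, 0.001]
wrist_force: [-0.1, -0.6, -1.4]
opening: 49.4
```

```bash
python3 - <<'E'
from h import *
s=cam('wrist','w11.png');st()
wl(s,[('holder_mid',26),('jar_mid',106)])
m=mosaic(s,(609,2),37,80,None,400); g=cam('scene')
px=topx(g,(609,2,60)); print(px)
x,y=px.astype(int); c=cv2.cvtColor(g['image'],cv2.COLOR_RGB2BGR)[y-50:y+50,x-50:x+50]
cv2.imwrite('pics/w11r.png',np.hstack([m,cv2.resize(c,(400,400),interpolation=cv2.INTER_CUBIC)]))
E
```

```text
t 19.97 tcp [608.9   2.3  97.7] jaw axis deg -8.7 F [-0.3 -0.4 -2.1] open 49.3 j6 -0.04
[273.52476975 212.11240914]
```

View pics/w11r.png

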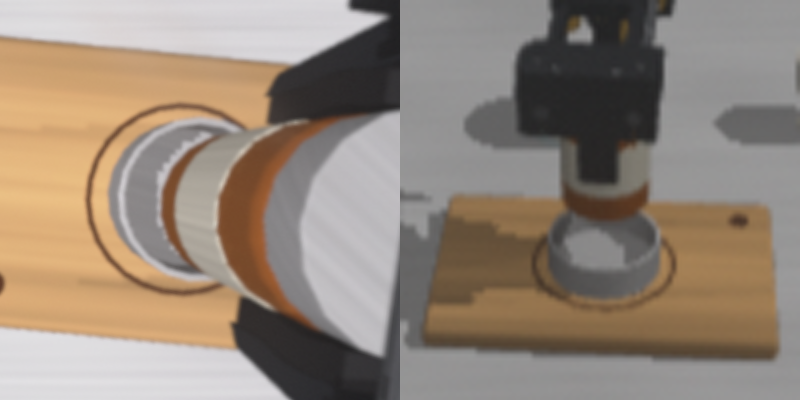

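The jar hangs over the holder with its axis within about 1.5 mm of the holder's, so I'll lower it gently.

Call:
move_arm --pt "0 0.02 -0.2" --pt "0 0.02 -0.45" --pt "0 0.02 -0.7" --pt "0 0.02 -0.85" --pt "0 0.02 -0.95" --pt "0 0.02 -1.02" --pt "0 0.02 -1.07" --pt "0 0.02 -1.1" --pt "0 0.02 -1.12" --pt "0 0.02 -1.14" --pt "0 0.02 -1.14" --twist '[0,0,0,0,0,0,0,0,0,0,0]' --jaw '[45,45,45,45,45,45,45,45,45,45,45]'

```text
clock: 21.03
tcp_pos: [608.9, 3.5, 51.6]
orientation: [2.384, 2.046, 0.0]
wrist_force: [0.7, -0.0, -2.2]
opening: 49.0
```

```bash
python3 - <<'E'
from h import *
st()
E
```

```text
t 21.03 tcp [608.9   3.5  51.6] jaw axis deg -8.7 F [ 0.7 -0.  -2.2] open 49.0 j6 -0.04
```

Call:
move_arm --pt "0 0 -0.01" --pt "0 0 -0.02" --pt "0 0 -0.02" --pt "0 0 -0.02" --twist '[0,0,0,0]' --jaw '[45,45,45,45]'

```text
clock: 21.37
tcp_pos: [609.0, 3.5, 51.4]
orientation: [2.383, 2.046, 0.001]
wrist_force: [-3.2, -0.5, 5.3]
opening: 49.3
```

Call:
move_arm --pt "0 0 0" --pt "0 0 0" --pt "0 0 0" --pt "0 0 0" --pt "0 0 0" --pt "0 0 0.3" --pt "0 0 0.9" --pt "0 0 1.8" --pt "0 0 2.8" --pt "0 0 3.6" --pt "0 0 4" --pt "0 0 4" --twist '[0,0,0,0,0,0,0,0,0,0,0,0]' --jaw '[51,54,58,65,75,85,88,88,88,88,88,88]'

```text
clock: 22.37
tcp_pos: [610.1, 3.3, 214.9]
orientation: [2.379, 2.042, 0.008]
wrist_force: [0.7, -0.4, 0.1]
opening: 88.1
```

```bash
python3 - <<'E'
from h import *
s=cam('wrist','w12.png');st()
wl(s,[('holder_mid',26),('jar_mid',60)])
m=mosaic(s,(609,2),102,60,None,400); g=cam('scene')
x,y=topx(g,(609,2,60)).astype(int); c=cv2.cvtColor(g['image'],cv2.COLOR_RGB2BGR)[y-50:y+50,x-50:x+50]
cv2.imwrite('pics/w12r.png',np.hstack([m,cv2.resize(c,(400,400),interpolation=cv2.INTER_CUBIC)]))
E
```

```text
t 22.42 tcp [609.3   3.4 212. ] jaw axis deg -8.7 F [ 0.1 -0.3 -0.7] open 87.7 j6 -0.04
jar_mid 0.92 [254.8 178.4] [6.124e+02 2.000e-01 6.000e+01]
```

View pics/w12r.png

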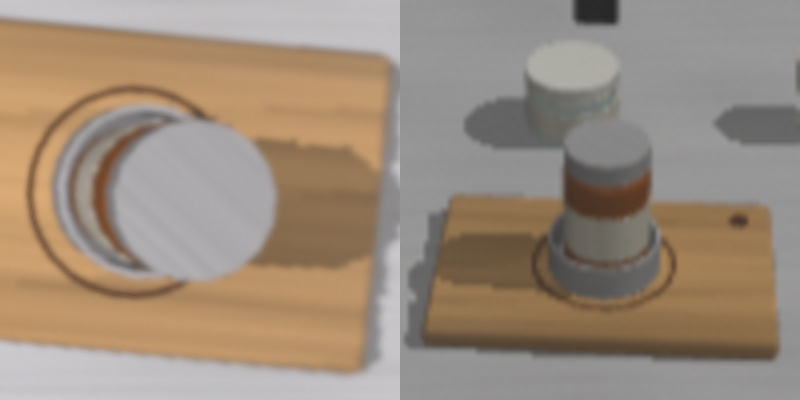

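The lid centre is at (194,201.5), i.e. (608.5,3.8), and the jar stands upright in the holder. Next is the grey sugar pot.

Call:
move_arm --pt "-0.4 -0.7 0" --pt "-0.8 -1.5 0" --pt "-1.25 -2.35 0" --pt "-1.7 -3.2 0" --pt "-2.15 -4.05 0" --pt "-2.6 -4.9 0" --pt "-3.05 -5.75 0" --pt "-3.5 -6.6 0" --pt "-3.95 -7.4 0" --pt "-4.15 -7.79 0" --pt "-4.15 -7.79 0" --pt "-4.15 -7.79 0" --twist '[-0.5,-1,-1.5,-2,-2.5,-3,-3.5,-3.5,-3.5,-3.5,-3.5,-3.5]' --jaw '[66,66,66,66,66,66,66,66,66,66,66,66]'

```text
clock: 23.57
tcp_pos: [442.3, -308.2, 209.4]
orientation: [-2.716, -1.574, 0.001]
wrist_force: [0.6, -0.3, 0.1]
opening: 65.8
```

```bash
python3 - <<'E'
from h import *
s=cam('wrist','w13.png');st()
wl(s,[('pot_mid',18)])
m=mosaic(s,(443,-308),36,100,'w13r.png',500)
E
```

```text
t 23.62 tcp [ 442.8 -307.4  209.7] jaw axis deg -29.7 F [ 0.5  0.2 -0.2] open 66.2 j6 -0.31
pot_mid 0.93 [252.4 240.6] [ 393.9 -389.5   18. ]
pot_mid 0.85 [322.4 128.8] [ 534.8 -306.5   18. ]
```

View pics/w13r.png

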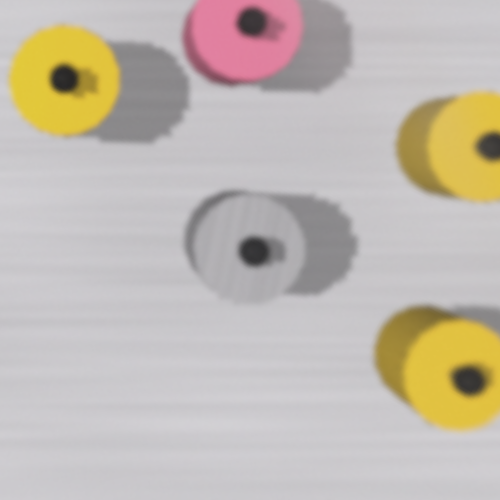

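The grey pot's lid centre is at (249.5,248.5), i.e. (443.6,-307.8), and measures 45 mm across. The fingers have room on both sides.

Call:
move_arm --pt "0.02 0 -1" --pt "0.02 0 -2" --pt "0.02 0 -3" --pt "0.02 0 -3.8" --pt "0.02 0 -4.4" --pt "0.02 0 -4.8" --pt "0.02 0 -5.05" --pt "0.02 0 -5.12" --pt "0.02 0 -5.12" --pt "0.02 0 -5.12" --pt "0.02 0 -5.12" --pt "0.02 0 -5.12" --twist '[0,0,0,0,0,0,0,0,0,0,0,0]' --jaw '[66,66,66,66,66,66,66,66,66,58,50,40]' --grip_force 20

```text
clock: 24.67
tcp_pos: [444.0, -308.4, 6.9]
orientation: [2.715, 1.577, 0.001]
wrist_force: [0.8, -0.2, 0.3]
opening: 48.1
```

Call:
move_arm --pt "0 0 0" --pt "0 0 0" --pt "0 0 0" --pt "0 0 0" --pt "0 0 0.1" --pt "0 0 0.6" --pt "0 0 1.4" --pt "0 0 2.3" --pt "0 0 3.2" --pt "0 0 3.9" --pt "0 0 4.2" --pt "0 0 4.2" --twist '[0,0,0,0,0,0,0,0,0,0,0,0]' --jaw '[40,40,40,40,40,40,40,40,40,40,40,40]'

```text
clock: 25.67
tcp_pos: [444.3, -308.8, 177.0]
orientation: [2.712, 1.575, 0.002]
wrist_force: [0.3, -1.0, -1.4]
opening: 43.3
```

```bash
python3 - <<'E'
from h import *
s=cam('wrist','w14.png');st()
wl(s,[('pot_mid',186)])
E
```

```text
t 25.72 tcp [ 443.7 -308.3  174.8] jaw axis deg -29.7 F [ 0.3 -0.2 -2. ] open 43.5 j6 -0.31
pot_mid 0.96 [251.6 255.5] [ 443.7 -308.4  186. ]
pot_mid 0.95 [272.4  77.4] [ 496.9 -234.5  186. ]
```

Call:
move_arm --pt "0.15 0.3 0" --pt "0.45 0.85 0" --pt "0.9 1.65 0" --pt "1.35 2.5 0" --pt "1.8 3.4 0" --pt "2.25 4.3 0" --pt "2.7 5.1 0" --pt "3.15 5.9 0" --pt "3.55 6.7 0" --pt "3.85 7.3 0" --pt "4.05 7.65 0" --pt "4.12 7.79 0" --twist '[0,0,0,0,0,0,0,0,0,0,0,0]' --jaw '[40,40,40,40,40,40,40,40,40,40,40,40]'

```text
clock: 26.77
tcp_pos: [608.5, 6.8, 172.0]
orientation: [-2.712, -1.58, 0.003]
wrist_force: [-1.0, 0.3, -1.2]
opening: 43.6
```

Call:
move_arm --pt "0 0 0" --pt "0 0 -0.1" --pt "0 0 -0.4" --pt "0 0 -0.7" --pt "0 0 -1" --pt "0 0 -1.2" --pt "0 0 -1.3" --pt "0 0 -1.3" --pt "0 0 -1.3" --twist '[0,0,0,0,0,0,0,0,0]' --jaw '[40,40,40,40,40,40,40,40,40]'

```text
clock: 27.52
tcp_pos: [608.5, 3.0, 122.2]
orientation: [2.717, 1.577, 0.0]
wrist_force: [0.0, -1.6, -1.4]
opening: 43.5
```

```bash
python3 - <<'E'
from h import *
s=cam('wrist','w15.png');st()
wl(s,[('pot_mid',134),('jar_mid',60)])
m=mosaic(s,(609,4),102,60,None,400); g=cam('scene')
x,y=topx(g,(609,2,100)).astype(int); c=cv2.cvtColor(g['image'],cv2.COLOR_RGB2BGR)[y-40:y+40,x-40:x+40]
cv2.imwrite('pics/w15r.png',np.hstack([m,cv2.resize(c,(400,400),interpolation=cv2.INTER_CUBIC)]))
E
```

```text
t 27.57 tcp [608.6   3.2 122.5] jaw axis deg -29.7 F [ 0.7  0.3 -0.7] open 43.1 j6 0.33
pot_mid 0.6 [253.  259.2] [608.2   2.6 134. ]
```

View pics/w15r.png

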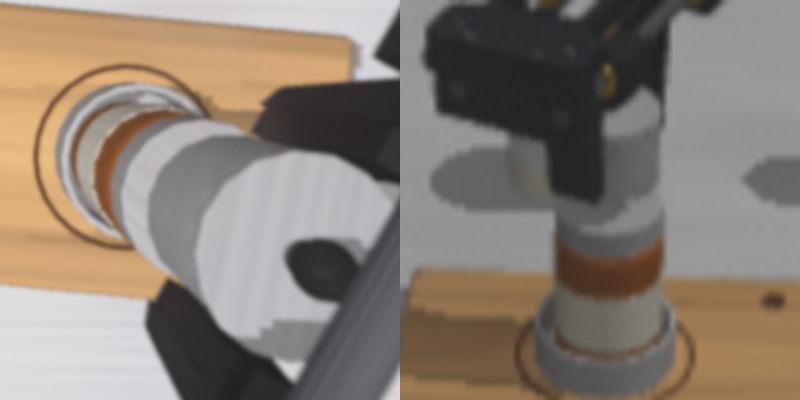

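The pot is centred over the jar's lid with about a 14 mm gap, so I'll lower it slowly.

Call:
move_arm --pt "0 0 -0.1" --pt "0 0 -0.2" --pt "0 0 -0.27" --pt "0 0 -0.31" --pt "0 0 -0.33" --pt "0 0 -0.34" --pt "0 0 -0.34" --pt "0 0 -0.34" --twist '[0,0,0,0,0,0,0,0]' --jaw '[40,40,40,40,40,40,40,40]'

```text
clock: 28.38
tcp_pos: [608.4, 3.5, 108.8]
orientation: [2.717, 1.577, 0.0]
wrist_force: [-2.0, 1.2, 4.4]
opening: 43.7
```

Call:
move_arm --pt "0 0 -0.01" --pt "0 0 -0.01" --pt "0 0 -0.01" --twist '[0,0,0]' --jaw '[40,40,40]'

```text
clock: 28.63
tcp_pos: [608.5, 3.6, 108.8]
orientation: [2.716, 1.577, 0.001]
wrist_force: [-3.0, 0.4, 7.2]
opening: 43.3
```

Contact is made at about 5–7 N, so I'll release.

Call:
move_arm --pt "0 0 0" --pt "0 0 0" --pt "0 0 0" --pt "0 0 0" --pt "0 0 0" --pt "0 0 0" --pt "0 0 0.3" --pt "0 0 0.9" --pt "0 0 1.7" --pt "0 0 2.6" --pt "0 0 3.2" --pt "0 0 3.2" --twist '[0,0,0,0,0,0,0,0,0,0,0,0]' --jaw '[44,47,52,60,68,75,80,80,80,80,80,80]'

```text
clock: 29.63
tcp_pos: [610.0, 3.3, 241.6]
orientation: [2.711, 1.574, 0.012]
wrist_force: [0.4, -1.0, 1.2]
opening: 80.3
```

Call:
move_arm --pt "-0.5 0 0" --pt "-1.2 0 0" --pt "-2 0 0" --pt "-2.5 0 0" --pt "-2.5 0 0" --pt "-2.5 0 0" --twist '[0,0,0,0,0,0]' --jaw '[80,80,80,80,80,80]'

```text
clock: 30.13
tcp_pos: [508.1, 3.5, 235.8]
orientation: [-2.717, -1.577, 0.0]
wrist_force: [0.5, 0.1, 0.8]
opening: 79.9
```

```bash
python3 - <<'E'
from h import *
s=cam('wrist','w16.png');st()
wl(s,[('pot_mid',120),('jar_mid',60)])
m=mosaic(s,(609,4),138,60,None,400); g=cam('scene')
for k,z in [('holder_mid',26),('jar_mid',60),('pot_mid',120),('curler_mid',19),('mustard',0),('eggcup',0)]:
    d=ctrl.landmark_of('scene',k)
    for e in d[:1]: print(k,e['conf'],toworld(g,np.array(e['xy'])*[512,384],z).round(1))
x,y=topx(g,(609,2,80)).astype(int); c=cv2.cvtColor(g['image'],cv2.COLOR_RGB2BGR)[y-50:y+50,x-50:x+50]
cv2.imwrite('pics/w16r.png',np.hstack([m,cv2.resize(c,(400,400),interpolation=cv2.INTER_CUBIC)]))
E
```

```text
t 30.18 tcp [508.8   3.4 235.7] jaw axis deg -29.7 F [-1.2 -0.5 -0.4] open 80.2 j6 0.29
pot_mid 0.8 [349.9 135.6] [609.6   2.5 120. ]
pot_mid 0.65 [358.1 313.6] [ 539.1 -198.4  120. ]
jar_mid 0.88 [330.7 129.4] [606.6   3.   60. ]
holder_mid 0.56 [626.1   8.6  26. ]
jar_mid 0.75 [609.3   2.   60. ]
pot_mid 0.9 [601.6  14.8 120. ]
curler_mid 0.8 [ 654.2 -254.1   19. ]
mustard 0.78 [ 4.452e+02 -4.000e-01  0.000e+00]
eggcup 0.6 [444.6 160.8   0. ]
```

View pics/w16r.png

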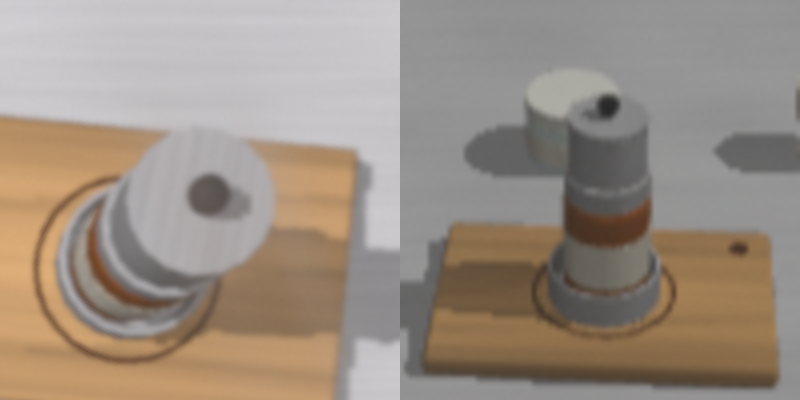

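The pot's lid is centred at (200,200), i.e. (609,4), so holder, jar and pot line up within a few mm and stand upright. The gripper is clear, so I'm handing in.

```bash
python3 -c "
from h import *
st(); print(ctrl.close_job())"
```

```text
t 30.63 tcp [508.6   3.5 235.8] jaw axis deg -29.7 F [0.  0.4 0.2] open 79.4 j6 0.29
the job is handed in; nothing more can be done
None
```

The breakfast things are laid up and the job is handed in at 30.6 s of the 128 s allowed; no verdict was reported. I laid the curler along the slab first. Then I built the tower on the ring: holder, jam jar (set down with about 5 N on the wrist), and the grey sugar pot on top.

**Last checks:**
- **Tower:** the last wrist-camera measurements put the holder at about (609, 2), the jar at (608.5, 3.8) and the pot at (609, 4). The ring's centre is at about (608, 2). Everything looked upright in the scene picture.
- **Curler:** it lay within about 5 mm of the slab's centre and along its length when I checked right after placing it.
- **Bystanders:** the mustard jar and egg cup were found within about 9 mm of their first readings, which is within the networks' error. I never touched them.
- **Gripper:** it was open and clear of everything, with the wrist force near zero.

**Disagreement:** in the final scene-camera check, the networks placed the pot about 13 mm, the holder about 18 mm and the curler about 10 mm away from my close-up measurements. I put this down to the networks' error, since the wrist views and the pictures agreed with each other.

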